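Load a glued strop into the bench press and clamp it

TASK

The strop on the loading board has just had its leather glued on and needs pressing. Unhook the pressing plate that is as long as the strop from the rack, lay it flat and square on the strop so that it covers it, and let go of it there; then push the loading board under the press head, between the guides, right up against the back stop. Finally bring the lever down until the press bears firmly on the plate and leave it clamped; leave the longer plate hanging and do not disturb the other things.

Things in the scene. Friction and masses are not known exactly. Their poses are not given: they have to be found in the camera images.
- press: Fixed green and grey bench press. Origin at bench height below the middle of its head; +x is the loading direction, +y the lever side, z up. Flat bed 15 mm thick, 210 mm wide, x -340 to +110 mm. Columns 24 mm thick at x 0, y +-85 mm; crosshead 220 mm wide, x -42 to +42 mm, 130 to 215 mm above the bench.
- platen: The press head, a steel plate 120 mm (x) by 100 mm (y) on a ram, axes as the press. Origin at the centre of its underside: when raised 61 mm above the bench, 46 mm above the bed (board, strop and plate stack up to 40 mm). The lever lowers it 12 mm per rad.
- bed_centre (a point): Point on top of the bed at press x 0, y 0 (15 mm above the bench). On the bed two guide strips 10 mm high run along press x from -50 to +90 mm, 122 mm apart inside, with lead-ins flaring to about 145 mm apart at x -75 mm. The back stop, 14 mm high, has its face at press x +90 mm.
- lever (a joint): Press lever, rad: 0 = up, head raised; grows as the handle comes down and towards the press's -x side. The head meets a properly stacked load at about 0.5 rad and the lever goes stiff. About 4 N down on the handle moves it before that; 12 to 15 N clamps firmly. It stays where it is left.
- lever_grip (a point): Middle of the lever's black round handle bar, 22 mm thick, 90 mm long, lying along press y. It moves on a 200 mm circle about point lever_pivot in the press's x-z plane: when up it is 132 mm to the press's -x side of the pivot and 150 mm above it. The space above the bar is free.
- lever_pivot (a point): Fixed point on the lever's turning axis (parallel to press y), in line with the middle of the handle bar: press x 0, y 180 mm, 165 mm above the bench.
- board: Loose plywood loading board on the press bed in front of the head, 215 (x) by 110 (y) by 10 mm, 0.3 kg. Origin on its underside, below the strop's place; it reaches from x -125 to +90 mm. The +x end goes under the head first, z up. Fully home, the +x end is against the back stop and its origin at press x 0, y 0.
- board_grip (a point): Point in the middle of the dark wooden grip block standing at the board's -x end (board x -116 mm, 40 mm above the board's underside). The block is 18 mm thick (x), 46 mm wide (y), its top 55 mm above the board's underside. It stays outside the head when the board is home.
- strop: Freshly glued bench strop lying loose on the board: wooden block faced with brown leather, 120 (x) by 60 (y) by 18 mm high, its x along the board's x. Origin at the centre of its underside, z up.
- strop_top (a point): Centre of the strop's leather top face.
- plate: Plate to use: loose bare aluminium, the shorter on the rack, 0.25 kg. Pressing part 120 (x, -150 to -30 mm) by 60 (y) by 12 mm, then an ear 42 mm long (to x +12), 40 wide, 6 thick, flush with the underside, with a keyhole. Origin on the underside where the screw sits in the keyhole's slot; when hanging x points up the slope, z out of the rack. The underside goes on the strop, either way round.
- plate_centre (a point): Centre of the shorter plate's pressing part: plate x -90 mm, 6 mm above the underside.
- long_plate: The other aluminium plate: pressing part 160 mm long, otherwise the same, axes and origin the same. It stays hanging.
- rack: Fixed open wooden rack, 350 mm wide, face sloping 40 degrees (0.698 rad) from level, rising along its +x. Origin on the bench, mid width, z up. Up-slope is (cos 40, 0, sin 40), outward normal (-sin 40, 0, cos 40). Plates lie on two cross slats with 100 mm open between them, so fingertips can pass a plate's side edges at its middle. Which plate hangs on which screw varies.
- screw_left (a point): Foot of one screw on the slat's face (rack y +70 mm). Shank 5 mm; head 13 mm wide, its underside 8 and its top 12 mm off the slat. Keyhole: slot 8 mm wide, below it an 18 mm square eye centred 16 mm down from the slot's seat. Slide the plate 16 mm up the slope, so the eye is over the head, then straight out over 12 mm.
- screw_right (a point): Foot of the other screw (rack y -70 mm), the same.
- jar: Bystander: closed amber glue jar, 68 mm wide, 85 mm high, origin under its centre.
- tin: Bystander: low brass wax tin, 68 mm wide, 28 mm high, origin under its centre.
- brush: Bystander: yellow glue brush, 170 mm long, lying loose on the bench.
Not all that is in view belongs to the job. Of the things shaped like the board, the plywood one is meant.

How it is judged (in metres and radians):
On the way, in this order (a step that is already met when the one before it is completed fails the run):
1. the shorter plate is off its screw (distance between plate and screw_left above 0.04 m and distance between plate and screw_right above 0.04 m), for 0.1 s.
2. the plate lies flat and square on the strop, let go, with the board still out in front of the head (horizontal distance between plate_centre and strop_top below 0.01 m and distance between plate_centre and strop_top below 0.013 m and angle between the x axis of plate and the x axis of strop, either way round below 0.12 rad and angle between plate's own z axis and vertical below 0.06 rad and contact force between the fingers and plate below 0.2 N and x of board in the frame of press below -0.1 m), for 0.2 s.
3. the board with strop and plate is home against the back stop (x of board in the frame of press above -0.006 m and horizontal distance between plate_centre and strop_top below 0.01 m and value of joint lever below 0.35 rad), for 0.2 s.
At the end, for the whole second after the job is handed in: Board within 6 mm of the stop and square (0.08 rad); strop within 15 mm of mid-head; shorter plate flat (0.06 rad) on the strop, centred within 10 mm, aligned within 0.12 rad, at rest; head bears on it with over 10 N, lever released (x of board in the frame of press above -0.006 m and angle between the x axis of board and the x axis of press, either way round below 0.08 rad and horizontal distance between strop_top and press below 0.015 m and horizontal distance between plate_centre and strop_top below 0.01 m and distance between plate_centre and strop_top below 0.013 m and angle between the x axis of plate and the x axis of strop, either way round below 0.12 rad and angle between plate's own z axis and vertical below 0.06 rad and contact force between press and plate above 10 N and linear speed of plate below 0.01 m/s); the robot touches nothing.
It fails at once if the longer plate is disturbed on its screw (distance of long_plate from where it was at the start of the episode above 0.02 m).
It fails at once if the glue jar is pushed (distance of jar from where it was at the start of the episode above 0.03 m).
It fails at once if the wax tin is pushed (distance of tin from where it was at the start of the episode above 0.03 m).
It fails at once if the brush is pushed (distance of brush from where it was at the start of the episode above 0.03 m).
It fails at once if the strop is tipped (angle between strop's own z axis and vertical above 0.25 rad).
It also fails if it takes over 72 s, if anything falls off the work surface, if the arm or the gripper's body presses on something with over 40 N, if the wrist force passes 120 N, or if a joint passes its speed limit or range.

ROBOT

A 6-joint arm with a two-finger parallel gripper is mounted at the origin on the work surface. World frame = base frame: x ahead of the robot, y to its left, z up, the work surface at z = 0. Lengths are in m, angles in degrees, forces in N, time in s.
With the tool pointing down it reaches from about 0.375 to 0.975 m from the base axis. Payload 3.8 kg.
Tool frame: the origin (TCP) lies on the centre line of the jaws, within the pads' length; the fingertips stand 11 mm ahead of it and the grasp point (between the pads) lies 8 mm behind it; z points along the fingers, y is the line along which they close (so a half turn about z gives the same grasp; the last joint's range is limited). The gripper opens to 88 mm and grips with 3 to 60 N. Pads are 18 mm wide; open, the fingers measure 123 mm over their backs; the gripper's body (75 mm by 187 mm) begins 45 mm behind the grasp point.
Start: joints at [-78.375, 15.12, 91.902, -0, 72.978, -2.114], TCP at [0.16, -0.656, 0.25] pointing down, gripper open.
Joint ranges: [-150.88, 150.88], [-54.13, 125.18], [17.81, 147.31], [-75.09, 255.09], [0, 152.58], [-146.25, 146.25]. Speed limits (degrees/s): [147.25, 147.25, 180, 180, 180, 180].

INTERFACE

Orientations are given as a 3x3 rotation matrix whose columns are the frame's x, y, z axes.
In Python, from cell import observe, camera, camera_model, finish_job gives the robot as it stands. The module is installed in compiled form; this text tells all that it offers.
- The arm moves only by the shell command python3 -m pendant 'ROWS' [FORCE]. ROWS is JSON, a list of rows, each a list of 3 entries, a list of its own where there are three numbers: the finger opening in mm, from 0 to 88.1, then the shift along the tool's x, y, z in units of 40 mm (1.0 is 40 mm), then the turn about the tool's z in rad. In form: [[gripper, [dx, dy, dz], spin], ...]. A call has 1 to 8 rows; each row shifts and turns the commanded pose from where the row before left it, along the tool's axes as they then stand; what a row does not reach is not made up. A row lasts 1/12 s, in which the tool goes at most 41.7 mm and 7.16 degrees, less where a joint would pass 70% of its speed; a pose out of reach is approached as far as the arm can. A call is refused whole if a number of a shift passes 1 or a number of a turn 0.125, either way. A call with a gripper value outside its range is refused whole. The fingers move at their own pace and stop on an object; FORCE is the grip in N (left out, the last holds). Time passes only in rows, so rows that do not move let the fingers close. It gives the time, the measured TCP pose, the force, the opening and the grip force at its end, in the units of the state.
- observe(): the state, without advancing time (a new reading comes with each control period).
- camera(name): name is "side" or "top"; returns (picture, depth): 384x512x3 uint8, red, green, blue; 384x512 float32, m along the optical axis (not along the pixel's ray), 0 where there is no reading.
- camera_model(name): a dict with "fx", "fy", "cx", "cy" (pixels), "R" (3x3) and "t" (3): a world point X has camera coordinates R X + t. Camera axes: x right, y down, z forward; pixel columns grow to the right and rows downward; lengths in m; the calibration is good to about 2 mm. A picture is of the moment at which its call begins. camera_model takes no time and is no camera call.
- finish_job(): hands the job in; it is judged then, once.
The state is a dict: "t": time; "qpos": joint angles; "qd": joint speeds; "tau": joint torques, N m; "tool_pos": TCP position; "eef_rot": TCP orientation; "force": force on the tool from outside, world axes, zero at the start; "wrist_torque": the same for the moment, N m; "gripper_width": opening from 0.0 (shut) to 1.0 (fully open); "finger_force": force on a finger pad.
Only numpy, scipy, OpenCV 4.12 (cv2) and the standard library are available. Lean on these libraries where they do the work, as an engineer would, in place of code of your own. Each camera call takes 0.05 s, during which the arm holds its last target. There are 200 camera calls.

## Working session

There is one attempt and no reset: what is moved stays moved. The work goes in short steps, Python scripts to look and compute and a shell command to move; the robot and the scene stay as the last step left them, time stands still between calls to the robot, and variables do not carry over. Pictures are saved under pics/ and viewed, at most 13 in all, crops included, and the job is handed in when it is done.

```bash
mkdir -p pics; cat > h.py <<'E'
import numpy as np, cv2
from cell import observe, camera, camera_model, finish_job
def snap(n,tag):
    p,d=camera(n); np.savez(f'pics/{tag}.npz',p=p,d=d); cv2.imwrite(f'pics/{tag}.png',p[:,:,::-1]); return p,d
def P(n,d,u,v):
    m=camera_model(n); z=d[int(v),int(u)]
    c=np.array([(u-m['cx'])/m['fx']*z,(v-m['cy'])/m['fy']*z,z]); return np.array(m['R']).T@(c-np.array(m['t']))
def cloud(n,d):
    m=camera_model(n); v,u=np.mgrid[:d.shape[0],:d.shape[1]]
    c=np.stack([(u-m['cx'])/m['fx']*d,(v-m['cy'])/m['fy']*d,d],-1); return (c-np.array(m['t']))@np.array(m['R'])
E
python3 - <<'E'
from h import *
for n in('top','side'):
    p,d=snap(n,n+'0'); m=camera_model(n); print(n,np.round(-np.array(m['R']).T@m['t'],3),np.round(m['R'],2).tolist(),m['fx'])
print(observe())
a=[cv2.imread(f'pics/{n}0.png') for n in('top','side')]
cv2.imwrite('pics/a.png',cv2.resize(a[0],(800,600)));cv2.imwrite('pics/b.png',cv2.resize(a[1],(800,600)))
E
```

```text
top [0.409 0.004 1.284] [[0.03, -1.0, -0.02], [-1.0, -0.03, -0.07], [0.07, 0.02, -1.0]] 401.4548389997645
side [-0.043  0.921  0.952] [[-0.86, -0.51, -0.02], [-0.28, 0.5, -0.82], [0.42, -0.7, -0.58]] 407.44880831252465
{'t': 0.1, 'qpos': array([-7.83740469e+01,  1.51666676e+01,  9.19728048e+01, -5.85899422e-05,
        7.29789019e+01, -2.11157326e+00]), 'qd': array([-0.0007356 , -0.02296799, -0.07486088,  0.01440187,  0.08523224,
        0.0051643 ]), 'tau': array([-1.72432774e-04, -5.03621471e+01, -3.58070254e+01,  7.30117620e-02,
        2.32720311e-02, -4.04178331e-05]), 'tool_pos': array([ 0.16019742, -0.65507188,  0.24849692]), 'eef_rot': array([[ 9.71393737e-01,  2.37474280e-01, -4.17305485e-04],
       [ 2.37474635e-01, -9.71391632e-01,  2.02343693e-03],
       [ 7.51471720e-05, -2.06465343e-03, -9.99997866e-01]]), 'force': array([ 0.60006852, -0.13616121, -0.67136074]), 'wrist_torque': array([ 0.02906869,  0.03310948, -0.02067208]), 'finger_force': 0.0, 'gripper_width': 0.9996762744790652}
```

View pics/a.png

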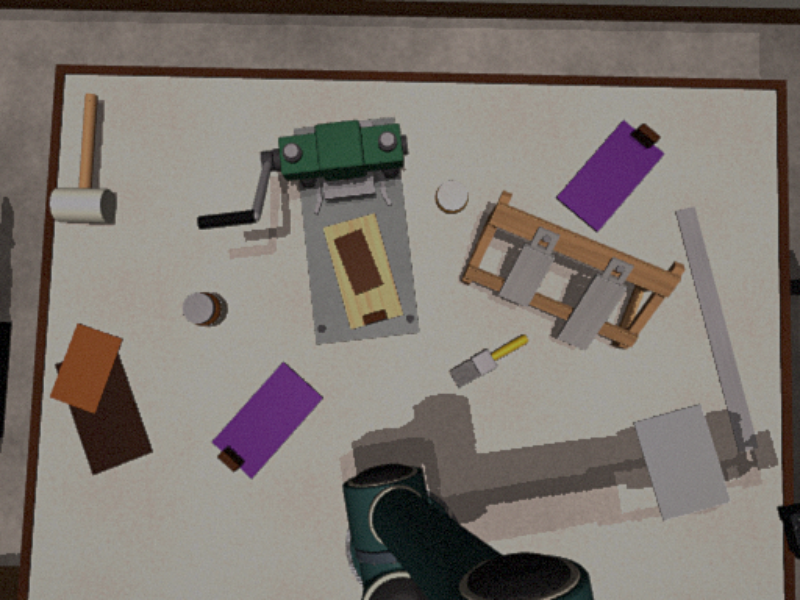

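View pics/b.png

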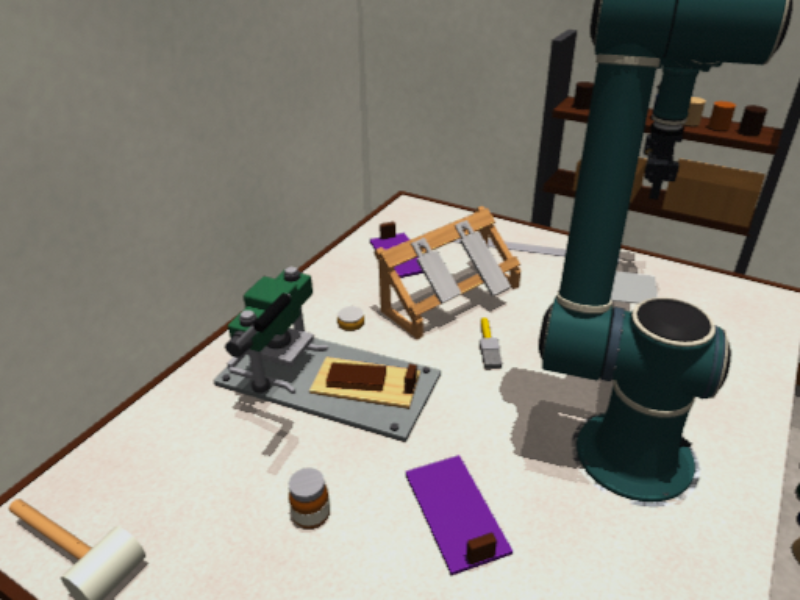

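Top view: the plywood board with the brown strop is at (362,270) on the press bed. The purple ones at (270,420) and (610,175) are decoys. The rack holds two plates, at (527,275), which looks shorter, and (595,305), which looks longer. Jar (203,308), tin (452,196), brush (488,362). I'll confirm in enlarged crops.

```bash
python3 - <<'E'
from h import *
p=cv2.imread('pics/top0.png')
c=cv2.resize(p[115:230,285:445],None,fx=5,fy=5,interpolation=cv2.INTER_CUBIC);cv2.imwrite('pics/c.png',c)
c=cv2.resize(p[70:225,120:275],None,fx=3.8,fy=3.8,interpolation=cv2.INTER_CUBIC);cv2.imwrite('pics/d.png',c);print(c.shape)
E
```

```text
(589, 589, 3)
```

View pics/c.png

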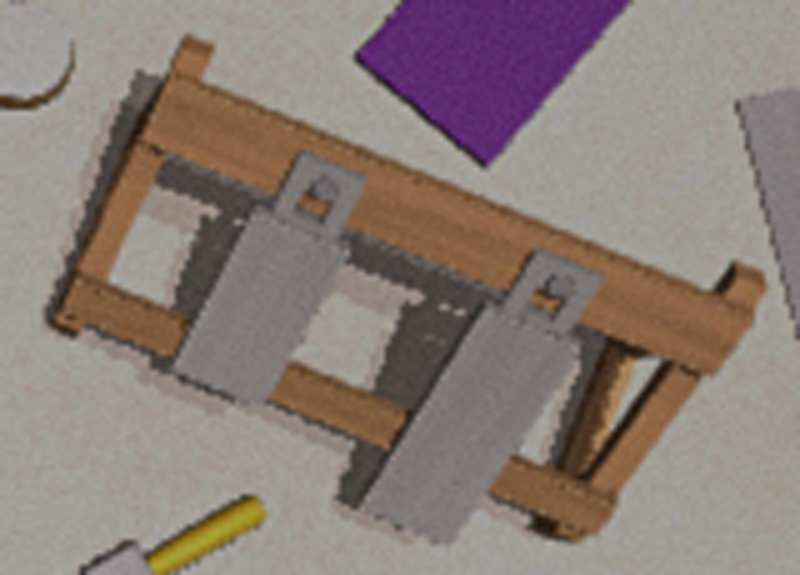

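View pics/d.png

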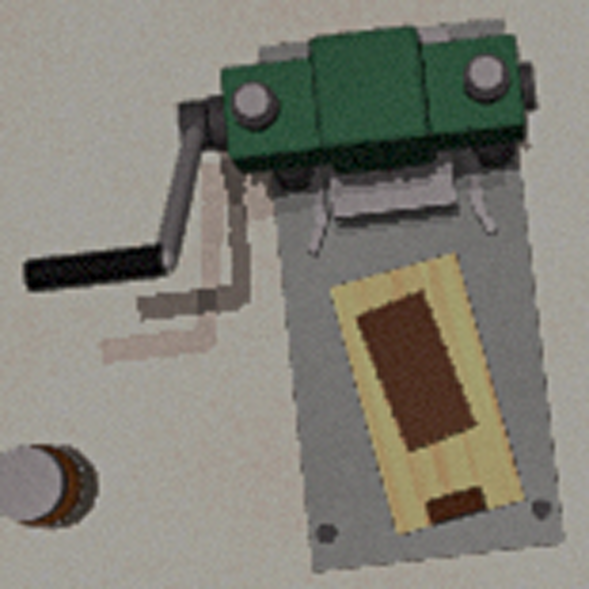

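Crop c shows the shorter plate at the left. Its pressing part has corners (258,208), (350,243), (268,405) and (175,370), and its screw is at (320,190). It is visibly shorter than the right one, so it fits. Crop d shows the plywood board, with strop corners (358,320), (424,292), (475,424), (410,450) and a dark grip block at (455,505).

```bash
cat >> h.py <<'E'
def ray(n,u,v):
    m=camera_model(n); R=np.array(m['R']); return -R.T@np.array(m['t']), R.T@np.array([(u-m['cx'])/m['fx'],(v-m['cy'])/m['fy'],1])
def quad(n,d,pts,shrink=.75):
    "plane fit inside the polygon; corners on that plane"
    pts=np.array(pts,float); c=pts.mean(0); msk=np.zeros(d.shape,np.uint8)
    cv2.fillPoly(msk,[np.round(c+(pts-c)*shrink).astype(np.int32)],1)
    X=cloud(n,d)[(msk>0)&(d>0)]; X=X[abs(X[:,2]-np.median(X[:,2]))<.06]; o=X.mean(0)
    nn=np.linalg.svd(X-o)[2][2]; nn*=np.sign(nn[2])
    out=[]
    for u,v in pts:
        C,r=ray(n,u,v); out.append(C+r*((o-C)@nn)/(r@nn))
    return np.array(out),nn
E
python3 - <<'E'
from h import *
z=np.load('pics/top0.npz');d=z['d'];np.set_printoptions(precision=4,suppress=True)
A=lambda l:[(285+x/5-.4,115+y/5-.4) for x,y in l]; B=lambda l:[(120+x/3.8-.37,70+y/3.8-.37) for x,y in l]
def rep(t,pts):
    q,n=quad('top',d,pts); print(t,'centre',q.mean(0),'n',n,'sides',np.linalg.norm(q-np.roll(q,-1,0),axis=1)); 
    e=(q[0]+q[1]-q[2]-q[3])/2; e/=np.linalg.norm(e); print('   x axis',e,'yaw',np.degrees(np.arctan2(e[1],e[0]))); return q
rep('plate',A([(258,208),(350,243),(268,405),(175,370)]))
rep('long',A([(490,293),(580,335),(450,545),(360,508)]))
rep('strop',B([(358,320),(424,292),(475,424),(410,450)]))
rep('board',B([(331,289),(456,253),(524,500),(398,534)]))
rep('slat',A([(180,80),(755,315),(710,375),(145,145)]))
rep('bedfront',B([(275,215),(520,165),(562,544),(316,572)]))
rep('crosshead',B([(222,70),(516,36),(526,140),(236,172)]))
rep('block',B([(425,500),(482,488),(486,510),(432,523)]))
rep('handle',B([(25,264),(160,247),(165,270),(30,290)]))
rep('tin',A([(0,20),(70,20),(70,90),(0,90)]))
C=cloud('top',d)
# screw head
for x,y in [(320,186),(556,285)]:
    u,v=A([(x,y)])[0]; print('screw',P('top',d,round(u),round(v)))
for n,(a,b) in {'lidjar':(40,480),'bed':(300,400),'boardtop':(350,300)}.items():
    u,v=B([(a,b)])[0]; print(n,P('top',d,round(u),round(v)))
E
```

```text
plate centre [ 0.5311 -0.2159  0.1191] n [-0.603  0.233  0.763] sides [0.0549 0.1216 0.059  0.1223]
   x axis [ 0.7176 -0.2594  0.6463] yaw -19.873743897656478
long centre [ 0.4676 -0.3388  0.1071] n [-0.6004  0.2285  0.7663] sides [0.0554 0.1657 0.0585 0.1688]
   x axis [ 0.7211 -0.2596  0.6424] yaw -19.797914873818463
strop centre [0.5585 0.104  0.0432] n [ 0.0047 -0.0197  0.9998] sides [0.0589 0.1169 0.0571 0.1155]
   x axis [0.9192 0.3937 0.0034] yaw 23.18315321702052
board centre [0.5408 0.0951 0.0345] n [-0.0624 -0.1048  0.9925] sides [0.1071 0.2118 0.1077 0.2085]
   x axis [0.9528 0.2896 0.0905] yaw 16.90824633798517
slat centre [ 0.574  -0.3085  0.1672] n [-0.602   0.2356  0.763 ] sides [0.3388 0.0444 0.3408 0.0456]
   x axis [ 0.6983 -0.308   0.6461] yaw -23.80232874985507
bedfront centre [0.5605 0.1046 0.0256] n [0.0387 0.0296 0.9988] sides [0.2111 0.3206 0.2032 0.3033]
   x axis [ 0.9884  0.1461 -0.0426] yaw 8.4090319317589
crosshead centre [0.7329 0.1277 0.2032] n [0.1642 0.0183 0.9863] sides [0.2161 0.0826 0.2093 0.0815]
   x axis [ 0.9737  0.1571 -0.1651] yaw 9.166341888471532
block centre [0.4487 0.0667 0.0702] n [-0.7667 -0.2195  0.6033] sides [0.0459 0.0279 0.0446 0.0299]
   x axis [0.5901 0.1293 0.7969] yaw 12.356527053097018
handle centre [0.5856 0.2892 0.3249] n [-0.1734 -0.0306  0.9844] sides [0.0869 0.0149 0.0874 0.0167]
   x axis [0.964  0.1992 0.176 ] yaw 11.67657749197841
tin centre [ 0.6985 -0.088   0.0283] n [-0.0004 -0.0069  1.    ] sides [0.0444 0.045  0.0443 0.045 ]
   x axis [0.9998 0.0213 0.0005] yaw 1.2202540556232637
screw [ 0.5941 -0.2379  0.1755]
screw [ 0.5418 -0.3681  0.1744]
lidjar [0.4588 0.3957 0.0871]
bed [0.5348 0.202  0.0147]
boardtop [0.6181 0.1626 0.0226]
```

```bash
cat >> h.py <<'E'
def to(x,y,z,yaw=None):
    "shift (units) and spin from the measured pose to a TCP target; shift is in axes after the spin"
    o=observe(); R=o['eef_rot']; y0=np.degrees(np.arctan2(R[1,0],R[0,0])); yaw=y0 if yaw is None else yaw
    a=np.radians(yaw); D=np.array([x,y,z])-o['tool_pos']
    print('t',round(o['t'],2),'pos',np.round(o['tool_pos'],4),'yaw',round(y0,2),'F',np.round(o['force'],1),'w',round(o['gripper_width']*88.1,1),'ff',round(o['finger_force'],1))
    print('spin',round(np.radians(y0-yaw),3),'units',np.round([D@[np.cos(a),np.sin(a),0]/.04,D@[np.sin(a),-np.cos(a),0]/.04,-D[2]/.04],2))
E
python3 -m pendant '[[88,[0,0,0],0.121],[88,[0,0,0],0.121],[88,[0,0,0],0.121],[88,[0,0,0],0.121],[88,[0,0,0],0.121],[88,[0.36,-0.9,0],0],[88,[0.36,-0.97,0],0],[88,[0.36,-0.97,0],0]]'
python3 -m pendant '[[88,[0.36,-0.97,0],0],[88,[0.36,-0.97,0],0],[88,[0.36,-0.97,0],0],[88,[0.36,-0.97,0],0],[88,[0.36,-0.97,0],0],[88,[0.36,-0.97,0],0],[88,[0.36,-0.97,0],0],[88,[0.36,-0.97,0],0]]'
python3 -m pendant '[[88,[0.36,-0.97,0],0],[88,[0.36,-0.97,0],0],[88,[0.36,-0.97,0],0],[88,[0,0,0],0],[88,[0,0,0],0]]'
python3 -c "from h import *; to(.543,-.2205,.125,-21)"
```

```text
t: 0.77
tool_pos: [0.2413, -0.564, 0.2487]
eef_rot: [[0.933, -0.359, -0.0], [-0.359, -0.933, 0.001], [-0.001, -0.001, -1.0]]
force: [0.5, 0.4, 0.5]
gripper_width: 1.004
finger_force: 0.0
t: 1.43
tool_pos: [0.4604, -0.3143, 0.2494]
eef_rot: [[0.934, -0.357, -0.0], [-0.357, -0.934, 0.0], [-0.0, -0.0, -1.0]]
force: [0.4, -0.1, 1.0]
gripper_width: 0.997
finger_force: 0.0
t: 1.85
tool_pos: [0.5425, -0.2209, 0.2491]
eef_rot: [[0.936, -0.353, -0.001], [-0.353, -0.936, 0.0], [-0.001, 0.0, -1.0]]
force: [0.2, -0.4, 0.3]
gripper_width: 0.997
finger_force: 0.0
t 1.85 pos [ 0.5425 -0.2209  0.2491] yaw -20.67 F [ 0.2 -0.4  0.3] w 87.8 ff 0.0
spin 0.006 units [ 0.01 -0.01  3.1 ]
```

```bash
python3 -m pendant '[[88,[0,0,0.8],0.006],[88,[0,0,0.8],0],[88,[0,0,0.6],0],[88,[0,0,0],0]]'
python3 -m pendant '[[88,[0,0,0.4],0],[88,[0,0,0.3],0],[88,[0,0,0.2],0],[88,[0,0,0],0],[88,[0,0,0],0]]'
python3 - <<'E'
from h import *
to(.543,-.2205,.125)
p,d=snap('side','s1'); cv2.imwrite('pics/e.png',cv2.resize(p[110:230,210:370,::-1],None,fx=4.5,fy=4.5,interpolation=cv2.INTER_CUBIC))
E
```

```text
t: 2.18
tool_pos: [0.5364, -0.2223, 0.1553]
eef_rot: [[0.931, -0.364, -0.011], [-0.364, -0.931, 0.004], [-0.012, -0.0, -1.0]]
force: [-1.6, -0.2, -0.7]
gripper_width: 0.998
finger_force: 0.0
t: 2.6
tool_pos: [0.5414, -0.2233, 0.1259]
eef_rot: [[0.932, -0.363, -0.0], [-0.363, -0.932, 0.0], [-0.0, 0.0, -1.0]]
force: [-0.5, -0.0, -0.3]
gripper_width: 0.998
finger_force: 0.0
t 2.6 pos [ 0.5414 -0.2233  0.1259] yaw -21.3 F [-0.5 -0.  -0.3] w 87.9 ff 0.0
spin 0.0 units [ 0.01 -0.08  0.02]
```

View pics/e.png

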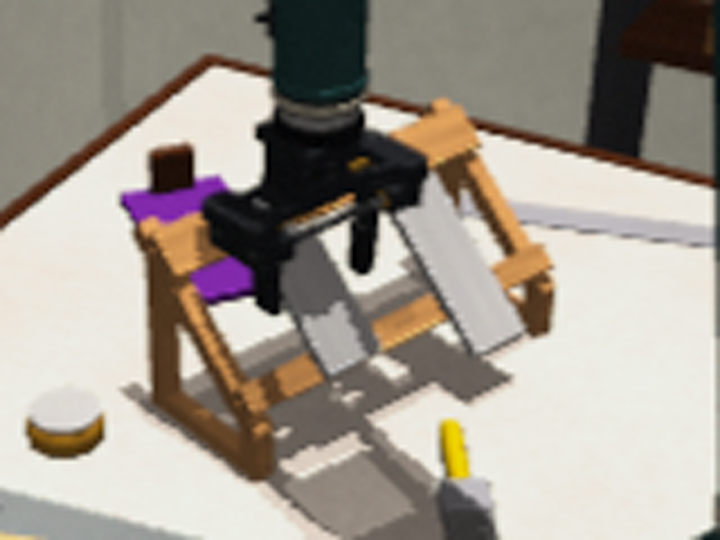

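The picture shows the fingers straddling the short plate at (270,285) and (362,245), clear of the long plate. Closing.

```bash
python3 -m pendant '[[88,[0,-0.05,0],0],[50,[0,0,0],0],[50,[0,0,0],0],[50,[0,0,0],0],[50,[0,0,0],0],[50,[0,0,0],0],[50,[0,0,0],0]]' 25
python3 -c "from h import *; to(.543,-.2205,.125)"
```

```text
t: 3.23
tool_pos: [0.5424, -0.2207, 0.1259]
eef_rot: [[0.932, -0.362, 0.0], [-0.362, -0.932, 0.0], [-0.0, -0.0, -1.0]]
force: [-0.6, 2.6, 1.2]
gripper_width: 0.674
finger_force: 25.0
t 3.23 pos [ 0.5424 -0.2207  0.1259] yaw -21.25 F [-0.6  2.6  1.2] w 59.4 ff 25.0
spin 0.0 units [ 0.01 -0.01  0.02]
```

```bash
python3 -m pendant '[[50,[0.077,0,-0.07],0],[50,[0.077,0,-0.066],0],[50,[0.077,0,-0.066],0],[50,[0.077,0,-0.066],0],[50,[0,0,0],0],[50,[0,0,0],0]]'
python3 -c "from h import *; to(.5424,-.2207,.1259)"
```

```text
t: 3.73
tool_pos: [0.5546, -0.2262, 0.1371]
eef_rot: [[0.932, -0.363, 0.001], [-0.363, -0.932, -0.001], [0.002, 0.0, -1.0]]
force: [-0.6, 1.1, -1.0]
gripper_width: 0.68
finger_force: 25.0
t 3.73 pos [ 0.5546 -0.2262  0.1371] yaw -21.28 F [-0.6  1.1 -1. ] w 59.9 ff 25.0
spin 0.0 units [-0.33 -0.02  0.28]
```

```bash
python3 -m pendant '[[50,[-0.08,0,-0.1],0],[50,[-0.1,0,-0.12],0],[50,[-0.1,0,-0.12],0],[50,[-0.12,0,-0.14],0],[50,[-0.12,0,-0.14],0],[50,[0,0,-0.3],0],[50,[0,0,0],0]]'
python3 -m pendant '[[50,[-0.3,0,-0.6],0],[50,[-0.3,0,-0.7],0],[50,[0,0,-0.7],0],[50,[0,0,0],0],[50,[0,0,0],0]]'
python3 - <<'E'
from h import *
to(.5424,-.2207,.1259)
p,d=snap('side','s2'); q,d2=snap('top','t2')
i=np.hstack([cv2.resize(p[60:220,220:380,::-1],(400,400)),cv2.resize(q[110:270,275:435,::-1],(400,400))])
cv2.imwrite('pics/f.png',i)
E
```

```text
t: 4.32
tool_pos: [0.5357, -0.2186, 0.1765]
eef_rot: [[0.932, -0.363, 0.004], [-0.363, -0.932, -0.002], [0.005, 0.0, -1.0]]
force: [1.0, 0.0, -2.7]
gripper_width: 0.68
finger_force: 25.0
t: 4.73
tool_pos: [0.5137, -0.21, 0.2558]
eef_rot: [[0.932, -0.363, 0.006], [-0.363, -0.932, -0.003], [0.006, 0.0, -1.0]]
force: [-1.2, 0.6, -2.1]
gripper_width: 0.68
finger_force: 25.0
t 4.73 pos [ 0.5137 -0.21    0.2558] yaw -21.27 F [-1.2  0.6 -2.1] w 60.0 ff 25.0
spin 0.0 units [ 0.77 -0.01  3.25]
```

View pics/f.png

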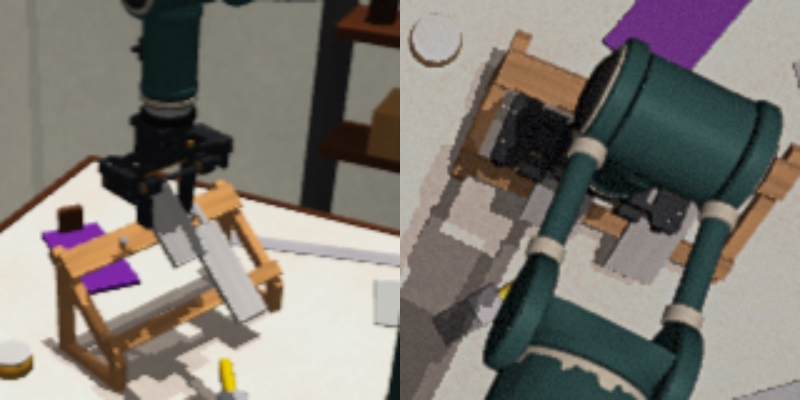

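Side view: the plate is off its screw and held tilted at about (175,235), and the long plate is still hanging. Next I refine the strop, board and press poses by segmentation, and measure the plate's tilt.

```bash
python3 - <<'E'
from h import *
np.set_printoptions(precision=4,suppress=True)
z=np.load('pics/top0.npz');p,d=z['p'],z['d']
hsv=cv2.cvtColor(p,cv2.COLOR_RGB2HSV).astype(int); C=cloud('top',d)
def rect(mask,h,name):
    v,u=np.nonzero(mask); w=[]
    for a,b in zip(u,v):
        c,r=ray('top',a,b); w.append((c+r*(h-c[2])/r[2])[:2])
    r=cv2.minAreaRect((np.array(w)*1000).astype(np.float32)); print(name,len(u),'c',np.round(r[0],1),'size',np.round(r[1],1),'ang',round(r[2],2),'median',np.round(np.median(w,0)*1000,1),'mean',np.round(np.mean(w,0)*1000,1))
box=np.zeros(d.shape,bool); box[140:215,195:265]=True
dark=p.astype(int).sum(2); 
red=(p[...,0].astype(int)>p[...,2]*1.5+10)
wood=box&red&(C[...,2]>.018)
br=wood&(dark<220)
n,l,s,c=cv2.connectedComponentsWithStats(br.astype(np.uint8))
for i in range(1,n):
    if s[i,4]>40: rect(l==i,.043 if s[i,4]>300 else .07,f'dark{i} z={np.median(C[l==i][:,2]):.3f}')
lig=wood&(dark>=220); rect(cv2.morphologyEx(lig.astype(np.uint8),cv2.MORPH_OPEN,np.ones((2,2)))>0,.025,'board')
# bed plane grey with z~.015
bed=np.zeros(d.shape,bool); bed[125:225,185:275]=True
bed&=(abs(C[...,2]-.015)<.004)&(abs(p[...,0].astype(int)-p[...,2])<18)&(dark<400); rect(cv2.morphologyEx(bed.astype(np.uint8),cv2.MORPH_OPEN,np.ones((3,3)))>0,.015,'bed')
z=np.load('pics/s2.npz');q,n=quad('side',z['d'],[(286,136),(292,136),(300,160),(290,163)],.9); print('plate n',n,'tilt',np.degrees(np.arccos(n[2])))
E
```

```text
dark1 z=0.043 707 c [558.9 104.6] size [119.6  60.2] ang 23.63 median [559.2 105.4] mean [559.  105.4]
dark2 z=0.070 90 c [449.9  67.7] size [18.3 44.4] ang 18.29 median [450.2  68.7] mean [449.7  68. ]
board 236 c [540.3  93.4] size [209.5 106.3] ang 17.36 median [485.1 100.1] mean [510.2  98.1]Traceback (most recent call last):
  File "<stdin>", line 21, in <module>
  File "<stdin>", line 8, in rect
  File "h.py", line 12, in ray
    m=camera_model(n); R=np.array(m['R']); return -R.T@np.array(m['t']), R.T@np.array([(u-m['cx'])/m['fx'],(v-m['cy'])/m['fy'],1])
ValueError: time passes only in moves, steps and waits
```

```bash
sed -i '2a import functools; _cm=camera_model; camera_model=functools.lru_cache(None)(_cm)' h.py; sed -n 1,4p h.py
python3 - <<'E'
from h import *
np.set_printoptions(precision=4,suppress=True)
z=np.load('pics/top0.npz');p,d=z['p'],z['d'];C=cloud('top',d);dark=p.astype(int).sum(2)
m=np.zeros(d.shape,bool); m[125:225,185:275]=True
m&=(abs(C[...,2]-.015)<.004)&(abs(p[...,0].astype(int)-p[...,2])<20)&(dark<400)
m=cv2.morphologyEx(m.astype(np.uint8),cv2.MORPH_OPEN,np.ones((3,3)))>0
X=C[m][:,:2]; r=cv2.minAreaRect((X*1000).astype(np.float32)); print('bed',len(X),r,cv2.boxPoints(r))
# crosshead top z~.215 green
g=(p[...,1].astype(int)>p[...,0]+15)&(C[...,2]>.19)&(C[...,0]>.6); X=C[g]; r=cv2.minAreaRect((X[:,:2]*1000).astype(np.float32)); print('cross',len(X),np.median(X[:,2]),r)
k=(dark<110)&(C[...,2]>.28)&(C[...,1]>.2)&(C[...,0]>.5)&(C[...,0]<.7); X=C[k]; r=cv2.minAreaRect((X[:,:2]*1000).astype(np.float32)); print('handle',len(X),np.percentile(X[:,2],[5,50,95]),r)
z=np.load('pics/s2.npz');q,n=quad('side',z['d'],[(286,136),(292,136),(300,160),(290,163)],.9); print('plate n',n,'tilt',np.degrees(np.arccos(n[2])))
E
```

```text
import numpy as np, cv2
from cell import observe, camera, camera_model, finish_job
import functools; _cm=camera_model; camera_model=functools.lru_cache(None)(_cm)
def snap(n,tag):
bed 2448 ((558.686279296875, 105.16476440429688), (306.13641357421875, 209.60275268554688), 8.255067825317383) [[392.1566 186.9027]
 [422.2515 -20.5283]
 [725.2159  23.4268]
 [695.1211 230.8578]]
cross 1330 0.21290192470039837 ((743.0536499023438, 131.56588745117188), (83.75318908691406, 217.05665588378906), 7.826757907867432)
handle 263 [0.3203 0.3246 0.3281] ((586.0706176757812, 290.6837463378906), (18.999752044677734, 86.46862030029297), 9.105069160461426)
plate n [-0.6352  0.2158  0.7416] tilt 42.13600178490454
```

```bash
python3 -m pendant '[[50,[0,0,0],-0.112],[50,[0,0,0],-0.112],[50,[0,0,0],-0.112],[50,[0,0,0],-0.112],[50,[0,0,0],-0.112],[50,[0,0,0],-0.112],[50,[0,0,0],-0.112],[50,[0.2,-0.4,0],0]]'
python3 -m pendant '[[50,[0.5,-0.82,0],0],[50,[0.5,-0.82,0],0],[50,[0.5,-0.82,0],0],[50,[0.5,-0.82,0],0],[50,[0.5,-0.82,0],0],[50,[0.5,-0.82,0],0],[50,[0.5,-0.82,0],0],[50,[0.2,-0.4,0],0]]'
python3 -m pendant '[[50,[0.1,-0.2,0],0],[50,[0,0,0],0],[50,[0,0,0],0]]'
python3 - <<'E'
from h import *
to(.5538,.1027,.098,23.6)
p,d=snap('side','s3')
cv2.imwrite('pics/g.png',cv2.resize(p[140:300,130:330,::-1],(800,640))[:600])
E
```

```text
t: 5.5
tool_pos: [0.5119, -0.1929, 0.2502]
eef_rot: [[0.915, 0.404, -0.004], [0.404, -0.915, 0.0], [-0.004, -0.002, -1.0]]
force: [1.0, 0.7, -2.9]
gripper_width: 0.675
finger_force: 25.0
t: 6.17
tool_pos: [0.5492, 0.0969, 0.2504]
eef_rot: [[0.915, 0.403, -0.004], [0.403, -0.915, 0.002], [-0.003, -0.003, -1.0]]
force: [0.3, -0.8, -2.4]
gripper_width: 0.676
finger_force: 25.0
t: 6.42
tool_pos: [0.5498, 0.1013, 0.2515]
eef_rot: [[0.916, 0.402, -0.003], [0.402, -0.916, -0.001], [-0.003, 0.0, -1.0]]
force: [-0.0, -1.1, -3.0]
gripper_width: 0.676
finger_force: 25.0
t 6.42 pos [0.5498 0.1013 0.2515] yaw 23.7 F [-0.  -1.1 -3. ] w 59.6 ff 25.0
spin 0.002 units [0.11 0.01 3.84]
```

View pics/g.png

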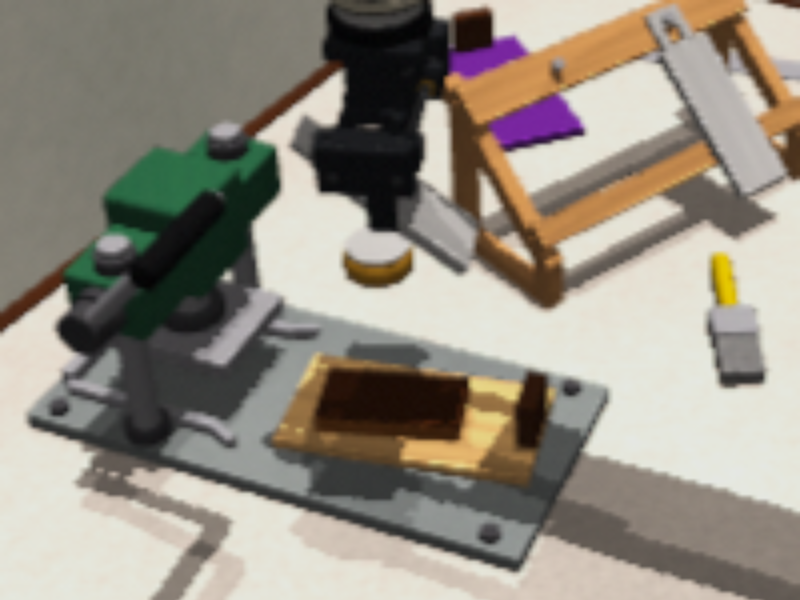

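The strop is clear on the board and the plate hangs tilted, with its low end at about (470,250). I'll check its tilt and low end with depth.

```bash
python3 - <<'E'
from h import *
np.set_printoptions(precision=4,suppress=True)
d=np.load('pics/s3.npz')['d']; C=cloud('side',d)
o=observe(); T=o['tool_pos']; a=np.radians(23.7); ex=np.array([np.cos(a),np.sin(a),0]); ey=np.array([np.sin(a),-np.cos(a),0])
W=C-T; x=W@ex; y=W@ey; z=W[...,2]
m=(d>0)&(x>-.09)&(x<-.02)&(abs(y)<.045)&(z>-.07)&(z<.03)
X=np.c_[x[m],y[m],z[m]]; print(len(X))
for lo in np.arange(-.08,-.02,.01):
    s=X[(X[:,0]>=lo)&(X[:,0]<lo+.01)]
    if len(s): print(round(lo,2),len(s),'y',np.percentile(s[:,1],[5,95]),'z',np.percentile(s[:,2],[5,50,95]))
print('lowest',X[X[:,2].argsort()[:5]])
t=X[X[:,0]<-.03]; A=np.c_[t[:,:2],np.ones(len(t))]; f=np.linalg.lstsq(A,t[:,2],rcond=None)[0]; print(f,np.degrees(np.arctan(f[:2])))
E
```

```text
217
-0.06 43 y [-0.0304  0.0264] z [-0.0513 -0.0455 -0.0405]
-0.05 56 y [-0.0311  0.0251] z [-0.0481 -0.0379 -0.0332]
-0.04 61 y [-0.0323  0.0247] z [-0.0395 -0.0299 -0.0244]
-0.03 57 y [-0.0317  0.0254] z [-0.0305 -0.0216 -0.0153]
lowest [[-0.0506 -0.0306 -0.0552]
 [-0.0537 -0.0301 -0.0516]
 [-0.0507 -0.0304 -0.0515]
 [-0.0478 -0.0312 -0.0511]
 [-0.0474 -0.0278 -0.0499]]
[ 0.7966  0.0826 -0.0022] [38.5425  4.723 ]
```

```bash
python3 -m pendant '[[50,[0.05,0,0.8],0],[50,[0.06,0,0.8],0],[50,[0,0,0.8],0],[50,[0,0,0.6],0],[50,[0,0,0.4],0],[50,[0,0,0.2],0],[50,[0,0,0],0],[50,[0,0,0],0]]' 9
python3 -c "from h import *; to(.5538,.1027,.098,23.6)"
```

```text
t: 7.13
tool_pos: [0.5548, 0.1026, 0.1095]
eef_rot: [[0.917, 0.4, 0.0], [0.4, -0.917, -0.0], [-0.0, 0.0, -1.0]]
force: [-0.1, 0.5, -3.1]
gripper_width: 0.682
finger_force: 9.0
t 7.13 pos [0.5548 0.1026 0.1095] yaw 23.56 F [-0.1  0.5 -3.1] w 60.1 ff 9.0
spin -0.001 units [-0.02 -0.01  0.29]
```

```bash
python3 -m pendant '[[50,[0,0,0.12],0],[50,[0,0,0.12],0],[50,[0,0,0.05],0],[50,[0.1,0,0.12],0],[50,[0.1,0,0.12],0],[50,[0,0,0],0],[50,[0,0,0],0]]'
python3 - <<'E'
from h import *
to(.5612,.1059,.088,23.6)
E
```

```text
t: 7.72
tool_pos: [0.5618, 0.1071, 0.0875]
eef_rot: [[0.916, 0.401, -0.001], [0.401, -0.916, 0.0], [-0.001, -0.0, -1.0]]
force: [0.9, -0.6, -2.6]
gripper_width: 0.679
finger_force: 9.0
t 7.72 pos [0.5618 0.1071 0.0875] yaw 23.66 F [ 0.9 -0.6 -2.6] w 59.9 ff 9.0
spin 0.001 units [-0.03  0.02 -0.01]
```

```bash
cat >> h.py <<'E'
def plate(yaw):
    d=snap('side','s_plate')[1]; C=cloud('side',d); T=observe()['tool_pos']; a=np.radians(yaw); ex=np.array([np.cos(a),np.sin(a),0]); ey=np.array([np.sin(a),-np.cos(a),0])
    W=C-T; x=W@ex; y=W@ey; z=W[...,2]
    for lo in np.arange(-.09,-.02,.01):
        m=(d>0)&(x>lo)&(x<lo+.01)&(abs(y)<.028)&(C[...,2]>.035)&(z<.05)
        if m.sum(): print(round(lo+.005,3),m.sum(),'z',np.round(np.median(C[m][:,2]),4))
E
python3 -c "from h import *; plate(23.6)"
python3 -m pendant '[[50,[0.08,0,0.135],0],[50,[0.08,0,0.135],0],[50,[0.055,0,0.15],0],[50,[0.055,0,0.15],0],[50,[0,0,0],0],[50,[0,0,0],0]]'
python3 -c "from h import *; plate(23.6);to(.5699,.1098,.0648,23.6)"
```

```text
-0.065 19 z 0.0546
-0.055 43 z 0.0583
-0.045 43 z 0.0644
-0.035 44 z 0.0698
-0.025 53 z 0.0743
t: 8.27
tool_pos: [0.5714, 0.1112, 0.0643]
eef_rot: [[0.916, 0.401, -0.001], [0.401, -0.916, -0.0], [-0.001, -0.0, -1.0]]
force: [0.2, -0.1, -2.8]
gripper_width: 0.68
finger_force: 9.0
-0.075 15 z 0.0551
-0.065 35 z 0.0561
-0.055 37 z 0.0563
-0.045 38 z 0.0589
-0.035 41 z 0.0608
-0.025 37 z 0.0618
t 8.32 pos [0.5715 0.1112 0.0647] yaw 23.65 F [-0.4  0.4 -3. ] w 59.7 ff 9.0
spin 0.001 units [-0.05  0.02 -0.  ]
```

```bash
python3 -m pendant '[[50,[0.0,0,0.1],0],[50,[0,0,0.1],0],[50,[0,0,0],0],[50,[0,0,0],0]]' 5
python3 -c "from h import *; plate(23.6);to(.5699,.1098,.0648,23.6)"
python3 -m pendant '[[66,[0,0,0],0],[70,[0,0,0],0],[88,[0,0,0],0],[88,[0,0,-0.2],0],[88,[0,0,-0.8],0],[88,[0,0,-0.9],0],[88,[-0.7,0,-0.7],0]]'
python3 -m pendant '[[88,[-0.9,0.3,-0.3],0],[88,[-0.9,0.3,0],0],[88,[-0.9,0.3,0],0],[88,[0,0,0],0]]'
python3 - <<'E'
from h import *
to(.5699,.1098,.0648)
p,d=snap('top','t4'); C=cloud('top',d)
cv2.imwrite('pics/i.png',cv2.resize(p[100:220,170:290,::-1],(600,600),interpolation=cv2.INTER_CUBIC))
m=(abs(C[...,2]-.055)<.005)&(abs(C[...,0]-.57)<.1)&(abs(C[...,1]-.11)<.06)&(p.max(2).astype(int)-p.min(2)<40)
r=cv2.minAreaRect((C[m][:,:2]*1000).astype(np.float32)); print(m.sum(),r)
E
```

```text
t: 8.65
tool_pos: [0.5714, 0.1111, 0.0569]
eef_rot: [[0.916, 0.401, -0.001], [0.401, -0.916, -0.0], [-0.001, -0.0, -1.0]]
force: [-0.5, -0.2, -3.1]
gripper_width: 0.679
finger_force: 5.0
-0.075 17 z 0.0545
-0.065 36 z 0.0554
-0.055 36 z 0.0555
-0.045 34 z 0.056
-0.035 36 z 0.0566
-0.025 36 z 0.0574
t 8.7 pos [0.5715 0.1111 0.057 ] yaw 23.65 F [ 0.1  0.7 -2.7] w 60.1 ff 5.0
spin 0.001 units [-0.05  0.01 -0.19]
t: 9.28
tool_pos: [0.5504, 0.1011, 0.1651]
eef_rot: [[0.916, 0.402, 0.007], [0.402, -0.916, 0.001], [0.007, 0.001, -1.0]]
force: [1.0, -0.2, 1.8]
gripper_width: 1.0
finger_force: 0.0
t: 9.62
tool_pos: [0.4567, 0.021, 0.1732]
eef_rot: [[0.917, 0.4, -0.003], [0.4, -0.917, -0.002], [-0.003, 0.0, -1.0]]
force: [-0.2, 0.3, -1.3]
gripper_width: 0.995
finger_force: 0.0
t 9.62 pos [0.4567 0.021  0.1732] yaw 23.55 F [-0.2  0.3 -1.3] w 87.7 ff 0.0
spin 0.0 units [ 3.48 -0.9   2.71]
431 ((594.968017578125, 120.03820037841797), (116.69669342041016, 59.771446228027344), 23.421035766601562)
```

View pics/i.png

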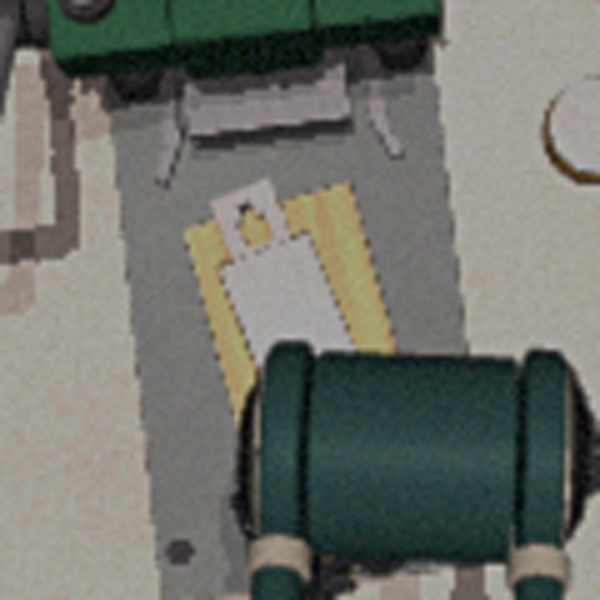

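Flat on the strop, with the ear towards the head. Its front shoulder corners are at (218,265) and (315,235), and the arm hides the rear. Checking the centring.

```bash
python3 - <<'E'
from h import *
d=np.load('pics/t4.npz')['d']; a=np.radians(23.6)
for c in [(218,265),(315,235)]:
    C,r=ray('top',170+c[0]/5-.4,100+c[1]/5-.4); X=C+r*(.055-C[2])/r[2]; D=X[:2]-[.559,.105]
    print(X, 'in strop frame',D@[np.cos(a),np.sin(a)],D@[-np.sin(a),np.cos(a)])
s=np.load('pics/s_plate.npz')
# board pose after: block target
E
python3 -m pendant '[[88,[-0.9,0.5,0.2],0.1],[88,[-0.5,0.9,0],0.1],[88,[0,1,0],0],[88,[0,1,0],0],[88,[0,1,0],0],[88,[0,0,0],0]]'
python3 - <<'E'
from h import *
to(.4499,.0677,.1,17.4)
p,d=snap('top','t5'); C=cloud('top',d)
m=(abs(C[...,2]-.055)<.004)&(abs(C[...,0]-.56)<.07)&(abs(C[...,1]-.11)<.06)&(p.max(2).astype(int)-p.min(2)<40)
r=cv2.minAreaRect((C[m][:,:2]*1000).astype(np.float32)); print(m.sum(),r)
k=(abs(C[...,2]-.07)<.006)&(abs(C[...,0]-.45)<.03)&(abs(C[...,1]-.068)<.04)
print(k.sum(),cv2.minAreaRect((C[k][:,:2]*1000).astype(np.float32)))
cv2.imwrite('pics/j.png',cv2.resize(p[100:220,170:290,::-1],(600,600),interpolation=cv2.INTER_CUBIC))
E
```

```text
[0.60161238 0.15436162 0.055     ] in strop frame 0.058810276158151945 0.02817331937693489
[0.62189452 0.09487553 0.055     ] in strop frame 0.0535808752431876 -0.034457448766471006
t: 10.17
tool_pos: [0.4575, -0.1725, 0.167]
eef_rot: [[0.978, 0.207, 0.005], [0.207, -0.978, -0.004], [0.004, 0.005, -1.0]]
force: [0.5, 0.9, 0.4]
gripper_width: 0.997
finger_force: 0.0
t 10.17 pos [ 0.4575 -0.1725  0.167 ] yaw 11.95 F [0.5 0.9 0.4] w 87.8 ff 0.0
spin -0.095 units [ 1.62 -5.79  1.67]
679 ((568.2061157226562, 108.43720245361328), (145.0779266357422, 59.770381927490234), 23.424352645874023)
87 ((448.8301696777344, 67.90857696533203), (17.435701370239258, 45.52674102783203), 17.409191131591797)
```

View pics/j.png

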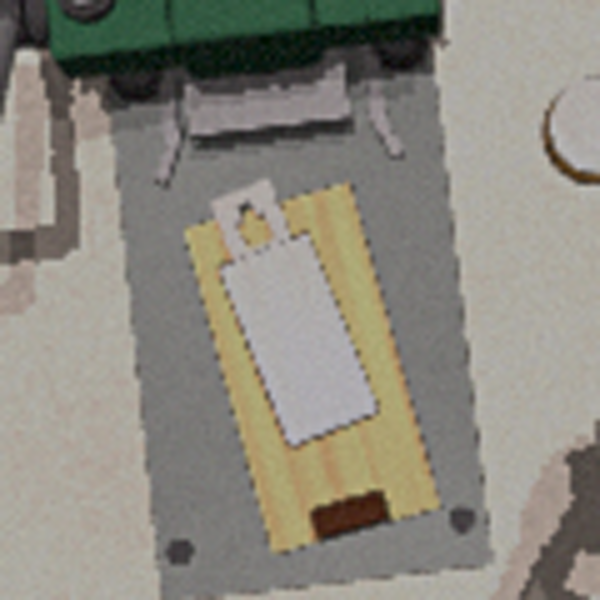

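The plate covers the strop squarely: corners (218,265), (315,235), (380,410), (293,447), about 3 mm off centre. The grip block is at (350,514). Next I grasp the block.

```bash
python3 -m pendant '[[88,[0,0,0],-0.095],[88,[0.25,-0.95,0],0],[88,[0.25,-0.95,0],0],[88,[0.25,-0.95,0],0],[88,[0.25,-0.95,0],0],[88,[0.25,-0.95,0],0],[88,[0.25,-0.8,0],0],[88,[0,0,0],0]]'
python3 -c "from h import *; to(.4492,.0678,.052,17.4)"
```

```text
t: 10.88
tool_pos: [0.4438, 0.0695, 0.1658]
eef_rot: [[0.951, 0.309, 0.001], [0.309, -0.951, 0.003], [0.002, -0.003, -1.0]]
force: [-0.3, -0.1, -0.3]
gripper_width: 1.0
finger_force: 0.0
t 10.88 pos [0.4438 0.0695 0.1658] yaw 18.01 F [-0.3 -0.1 -0.3] w 88.1 ff 0.0
spin 0.011 units [0.12 0.08 2.85]
```

```bash
python3 -m pendant '[[88,[0.12,0.08,0.6],0.01],[88,[0,0,0.8],0],[88,[0,0,0.7],0],[88,[0,0,0.5],0],[88,[0,0,0.2],0],[88,[0,0,0],0],[88,[0,0,0],0]]' 20
python3 -m pendant '[[60,[0,0,0],0],[50,[0,0,0],0],[40,[0,0,0],0],[40,[0,0,0],0],[40,[0,0,0],0],[40,[0,0,0],0]]' 20
python3 -c "from h import *; to(.4492,.0678,.052,17.4)"
```

```text
t: 11.47
tool_pos: [0.45, 0.0618, 0.0537]
eef_rot: [[0.956, 0.294, -0.0], [0.294, -0.956, 0.0], [-0.0, -0.0, -1.0]]
force: [0.7, 0.4, 1.0]
gripper_width: 0.997
finger_force: 0.0
t: 11.97
tool_pos: [0.4498, 0.062, 0.0538]
eef_rot: [[0.956, 0.293, 0.0], [0.293, -0.956, 0.001], [0.001, -0.001, -1.0]]
force: [-0.8, 2.6, 1.2]
gripper_width: 0.569
finger_force: 1.4
t 11.97 pos [0.4498 0.062  0.0538] yaw 17.03 F [-0.8  2.6  1.2] w 50.1 ff 1.4
spin -0.006 units [ 0.03 -0.14  0.05]
```

```bash
python3 -m pendant '[[55,[0,-0.06,0],0],[50,[0,-0.07,0],0],[40,[0,0,0],0],[40,[0,0,0],0],[40,[0,0,0],0],[40,[0,0,0],0]]' 20
python3 - <<'E'
from h import *
to(.4492,.0678,.052,8.15)
p,d=snap('top','t6'); C=cloud('top',d)
m=(abs(C[...,2]-.055)<.004)&(abs(C[...,0]-.56)<.07)&(abs(C[...,1]-.11)<.06)&(p.max(2).astype(int)-p.min(2)<40)
print(m.sum(),cv2.minAreaRect((C[m][:,:2]*1000).astype(np.float32)))
E
```

```text
t: 12.47
tool_pos: [0.448, 0.0664, 0.0533]
eef_rot: [[0.956, 0.294, -0.0], [0.294, -0.956, -0.0], [-0.0, 0.0, -1.0]]
force: [-1.6, -1.3, 1.5]
gripper_width: 0.519
finger_force: 20.0
t 12.47 pos [0.448  0.0664 0.0533] yaw 17.08 F [-1.6 -1.3  1.5] w 45.7 ff 20.0
spin 0.156 units [ 0.03 -0.03  0.03]
591 ((572.8894653320312, 109.6209716796875), (135.81265258789062, 59.873783111572266), 24.250181198120117)
```

```bash
python3 -m pendant '[[40,[0,-0.06,0],0.02],[40,[0,-0.1,0],0.027],[40,[0,-0.1,0],0.027],[40,[0,-0.1,0],0.027],[40,[0,-0.1,0],0.027],[40,[0,-0.06,0],0.025],[40,[0,0,0],0],[40,[0,0,0],0]]' 25
cat >> h.py <<'E'
def press(dist,yaw=8.15):
    "units to put TCP at press x=dist,y=0"
    a=np.radians(yaw); to(.7435+dist*np.cos(a),.1316+dist*np.sin(a),.052,yaw)
def look():
    p,d=snap('top','tl'); C=cloud('top',d); x=C[...,0]
    m=(abs(C[...,2]-.055)<.004)&(x>.42)&(x<.74)&(abs(C[...,1]-.12)<.06)&(p.max(2).astype(int)-p.min(2)<40)&(p.sum(2)>0)
    print('plate',m.sum(),cv2.minAreaRect((C[m][:,:2]*1000).astype(np.float32)))
E
python3 -c "from h import *; press(-.116); look()"
```

```text
t: 13.18
tool_pos: [0.4435, 0.087, 0.0533]
eef_rot: [[0.989, 0.145, 0.0], [0.145, -0.989, 0.0], [0.0, -0.0, -1.0]]
force: [-0.4, 0.8, 0.6]
gripper_width: 0.519
finger_force: 24.9
t 13.18 pos [0.4435 0.087  0.0533] yaw 8.31 F [-0.4  0.8  0.6] w 45.7 ff 24.9
spin 0.003 units [ 4.68 -0.04  0.03]
plate 609 ((580.4805297851562, 112.26775360107422), (154.0963134765625, 59.98680114746094), 15.431023597717285)
```

```bash
python3 -m pendant '[[40,[0.08,-0.02,0],0.003],[40,[0.15,-0.02,0],0],[40,[0.22,0,0],0],[40,[0.25,0,0],0],[40,[0.25,0,0],0],[40,[0.25,0,0],0],[40,[0.25,0,0],0],[40,[0.25,0,0],0]]'
python3 -m pendant '[[40,[0.25,0,0],0],[40,[0.25,0,0],0],[40,[0.25,0,0],0],[40,[0.25,0,0],0],[40,[0.25,0,0],0],[40,[0.15,0,0],0],[40,[0.08,0,0],0],[40,[0,0,0],0]]'
python3 -c "from h import *; press(-.116); look()"
```

```text
t: 13.9
tool_pos: [0.5076, 0.0975, 0.0532]
eef_rot: [[0.99, 0.141, -0.007], [0.141, -0.99, -0.001], [-0.007, -0.0, -1.0]]
force: [-10.4, -1.2, 11.5]
gripper_width: 0.52
finger_force: 25.0
t: 14.57
tool_pos: [0.5678, 0.106, 0.0532]
eef_rot: [[0.99, 0.141, -0.004], [0.141, -0.99, -0.0], [-0.004, -0.0, -1.0]]
force: [-5.2, -0.4, 5.4]
gripper_width: 0.521
finger_force: 25.0
t 14.57 pos [0.5678 0.106  0.0532] yaw 8.13 F [-5.2 -0.4  5.4] w 45.9 ff 25.0
spin -0.0 units [ 1.54 -0.01  0.03]
plate 2 ((688.2533569335938, 95.79537963867188), (3.406660318374634, 0.0), -176.91815185546875)
```

```bash
python3 -m pendant '[[40,[0.1,-0.01,0],0],[40,[0.2,0,0],0],[40,[0.2,0,0],0],[40,[0.2,0,0],0],[40,[0.2,0,0],0],[40,[0.2,0,0],0],[40,[0.15,0,0],0],[40,[0.1,0,0],0]]'
python3 -m pendant '[[40,[0.1,0,0],0],[40,[0,0,0],0],[40,[0,0,0],0]]'
python3 -c "from h import *; press(-.116)"
```

```text
t: 15.28
tool_pos: [0.6206, 0.114, 0.0532]
eef_rot: [[0.99, 0.141, -0.005], [0.141, -0.99, -0.0], [-0.005, -0.0, -1.0]]
force: [-8.2, -1.0, 8.9]
gripper_width: 0.523
finger_force: 25.0
t: 15.53
tool_pos: [0.6252, 0.1146, 0.0532]
eef_rot: [[0.99, 0.141, -0.003], [0.141, -0.99, -0.0], [-0.003, -0.0, -1.0]]
force: [-4.5, -1.1, 4.9]
gripper_width: 0.52
finger_force: 25.0
t 15.53 pos [0.6252 0.1146 0.0532] yaw 8.13 F [-4.5 -1.1  4.9] w 45.8 ff 25.0
spin -0.0 units [ 0.09 -0.    0.03]
```

Creep on until the stop is felt.

```bash
python3 -m pendant '[[40,[0.05,0,0],0],[40,[0.05,0,0],0],[40,[0.04,0,0],0],[40,[0,0,0],0]]'
python3 -m pendant '[[40,[0.04,0,0],0],[40,[0.04,0,0],0],[40,[0.04,0,0],0],[40,[0,0,0],0]]'
python3 -c "from h import *; press(-.116)"
```

```text
t: 15.87
tool_pos: [0.6268, 0.1149, 0.0532]
eef_rot: [[0.99, 0.142, -0.012], [0.142, -0.99, -0.001], [-0.012, -0.0, -1.0]]
force: [-16.1, -1.8, 15.5]
gripper_width: 0.522
finger_force: 25.0
t: 16.2
tool_pos: [0.628, 0.1151, 0.0527]
eef_rot: [[0.99, 0.142, -0.02], [0.142, -0.99, -0.003], [-0.02, -0.0, -1.0]]
force: [-24.9, -3.7, 22.7]
gripper_width: 0.519
finger_force: 25.0
t 16.2 pos [0.628  0.1151 0.0527] yaw 8.17 F [-24.9  -3.7  22.7] w 45.7 ff 25.0
spin 0.0 units [0.02 0.   0.02]
```

```bash
python3 -m pendant '[[40,[-0.05,0,0],0],[40,[-0.03,0,0],0],[60,[0,0,0],0],[80,[0,0,0],0],[88,[0,0,0],0],[88,[0,0,0],0],[88,[-0.1,0,-0.5],0],[88,[-0.5,0,-0.5],0]]'
python3 -m pendant '[[88,[-0.9,0.3,-0.2],0],[88,[-0.9,0.4,-0.2],0],[88,[-0.9,0.4,-0.2],0],[88,[-0.9,0.4,-0.2],0],[88,[0,0,0],0]]'
python3 - <<'E'
from h import *
press(-.116)
p,d=snap('side','s7'); q,d2=snap('top','t7')
i=np.hstack([cv2.resize(p[170:280,120:230,::-1],(400,400)),cv2.resize(q[70:180,170:280,::-1],(400,400))])
cv2.imwrite('pics/k.png',i)
C=cloud('top',d2)
k=(abs(C[...,2]-.07)<.006)&(abs(C[...,0]-.628)<.04)&(abs(C[...,1]-.115)<.04); print(k.sum(),cv2.minAreaRect((C[k][:,:2]*1000).astype(np.float32)))
E
```

```text
t: 16.87
tool_pos: [0.6112, 0.1126, 0.0925]
eef_rot: [[0.99, 0.141, 0.0], [0.141, -0.99, 0.0], [0.0, -0.0, -1.0]]
force: [0.9, 0.1, 0.1]
gripper_width: 0.952
finger_force: 0.0
t: 17.28
tool_pos: [0.4699, 0.0306, 0.125]
eef_rot: [[0.99, 0.14, -0.004], [0.14, -0.99, -0.001], [-0.004, 0.001, -1.0]]
force: [-1.0, -0.6, -0.7]
gripper_width: 0.999
finger_force: 0.0
t 17.28 pos [0.4699 0.0306 0.125 ] yaw 8.05 F [-1.  -0.6 -0.7] w 88.0 ff 0.0
spin -0.002 units [ 4.23 -1.53  1.83]
86 ((628.0662841796875, 114.27081298828125), (17.848495483398438, 43.802490234375), 7.487164497375488)
```

View pics/k.png

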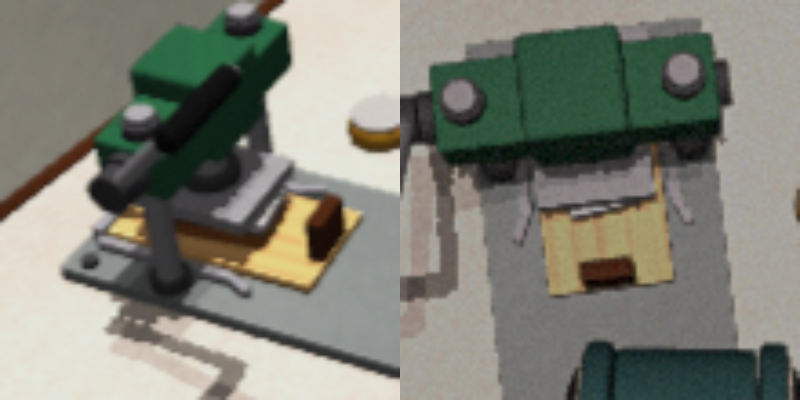

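Board home: block at top-crop (607,272), with the stack beneath the raised head. Now the lever.

```bash
python3 -m pendant '[[88,[0,0,-0.9],-0.12],[88,[0,0,-1],-0.12],[88,[0,0,-1],-0.12],[88,[0,0,-1],-0.12],[88,[0,0,-1],-0.12],[88,[0,0,-1],-0.12],[88,[0,0,-1],-0.12],[88,[0,0,-0.5],-0.12]]'
python3 -m pendant '[[88,[0,0,0],-0.12],[88,[0,0,0],-0.12],[88,[0,0,0],-0.12],[88,[0,0,0],-0.12],[88,[0,0,0],-0.12],[88,[0,0,0],0],[88,[0,0,0],0]]'
python3 -c "from h import *; to(.5870,.2910,.309,98.15)"
```

```text
t: 18.05
tool_pos: [0.4787, 0.0335, 0.4277]
eef_rot: [[0.446, 0.895, 0.009], [0.895, -0.446, 0.0], [0.004, 0.008, -1.0]]
force: [0.9, 0.2, 0.4]
gripper_width: 0.997
finger_force: 0.0
t: 18.63
tool_pos: [0.4769, 0.0332, 0.4214]
eef_rot: [[-0.128, 0.992, 0.0], [0.992, 0.128, 0.0], [0.0, 0.0, -1.0]]
force: [-0.2, -0.7, 0.1]
gripper_width: 0.999
finger_force: 0.0
t 18.63 pos [0.4769 0.0332 0.4214] yaw 97.35 F [-0.2 -0.7  0.1] w 88.0 ff 0.0
spin -0.014 units [5.99 3.64 2.81]
```

```bash
python3 -m pendant '[[88,[0.8,0.5,0],-0.014],[88,[0.86,0.52,0],0],[88,[0.86,0.52,0],0],[88,[0.86,0.52,0],0],[88,[0.86,0.52,0],0],[88,[0.86,0.52,0],0],[88,[0.86,0.52,0],0],[88,[0,0,0],0]]'
python3 -m pendant '[[60,[0,0,0],0],[50,[0,0,0],0],[50,[0,0,0],0]]'
python3 -c "from h import *; to(.5870,.2910,.309,98.15)"
```

```text
t: 19.3
tool_pos: [0.5868, 0.296, 0.4179]
eef_rot: [[-0.146, 0.989, -0.003], [0.989, 0.146, 0.002], [0.002, -0.002, -1.0]]
force: [-0.0, -0.3, -0.3]
gripper_width: 0.996
finger_force: 0.0
t: 19.55
tool_pos: [0.585, 0.2886, 0.4216]
eef_rot: [[-0.143, 0.99, 0.0], [0.99, 0.143, -0.0], [-0.0, 0.0, -1.0]]
force: [0.3, 0.6, -0.1]
gripper_width: 0.798
finger_force: 0.0
t 19.55 pos [0.585  0.2886 0.4216] yaw 98.2 F [ 0.3  0.6 -0.1] w 70.3 ff 0.0
spin 0.001 units [0.05 0.06 2.81]
```

```bash
python3 -m pendant '[[60,[0.05,0.06,0.5],0],[60,[0,0,0.7],0],[60,[0,0,0.7],0],[60,[0,0,0.5],0],[60,[0,0,0.3],0],[60,[0,0,0.1],0],[60,[0,0,0],0],[60,[0,0,0],0]]'
python3 -m pendant '[[30,[0,0,0],0],[30,[0,0,0],0],[10,[0,0,0],0],[10,[0,0,0],0],[10,[0,0,0],0],[10,[0,0,0],0],[10,[0,0,0],0]]' 30
python3 -c "from h import *; to(.5870,.2910,.309,98.15)"
```

```text
t: 20.22
tool_pos: [0.5877, 0.2914, 0.3111]
eef_rot: [[-0.144, 0.99, 0.002], [0.99, 0.144, 0.001], [0.001, 0.002, -1.0]]
force: [-0.2, 0.3, -0.3]
gripper_width: 0.683
finger_force: 0.0
t: 20.8
tool_pos: [0.5872, 0.2918, 0.3094]
eef_rot: [[-0.145, 0.989, 0.0], [0.989, 0.145, 0.0], [0.0, 0.0, -1.0]]
force: [0.9, 0.1, 0.9]
gripper_width: 0.239
finger_force: 30.0
t 20.8 pos [0.5872 0.2918 0.3094] yaw 98.32 F [0.9 0.1 0.9] w 21.1 ff 30.0
spin 0.003 units [-0.02 -0.01  0.01]
```

```bash
python3 -m pendant '[[10,[0,-0.18,0.17],0],[10,[0,-0.18,0.178],0],[10,[0,-0.16,0.19],0],[10,[0,-0.16,0.193],0],[10,[0,-0.14,0.205],0],[10,[0,-0.14,0.208],0],[10,[0,0,0],0]]'
python3 -c "from h import *; a=np.radians(8.15); to(.7435-.1706*np.cos(a)-.18*np.sin(a),.1316-.1706*np.sin(a)+.18*np.cos(a),.165+.1044-.006,98.15)"
python3 -m pendant '[[10,[0,-0.12,0.22],0],[10,[0,-0.12,0.22],0],[10,[0,-0.1,0.23],0],[10,[0,0,0],0],[10,[0,0,0],0]]'
```

```text
t: 21.38
tool_pos: [0.5491, 0.2863, 0.2614]
eef_rot: [[-0.145, 0.989, 0.003], [0.989, 0.145, 0.001], [0.0, 0.003, -1.0]]
force: [7.2, 3.4, -6.2]
gripper_width: 0.235
finger_force: 30.2
t 21.38 pos [0.5491 0.2863 0.2614] yaw 98.32 F [ 7.2  3.4 -6.2] w 20.7 ff 30.2
spin 0.003 units [-0.02 -0.   -0.05]
t: 21.8
tool_pos: [0.5362, 0.2844, 0.2349]
eef_rot: [[-0.145, 0.989, 0.003], [0.989, 0.145, 0.001], [0.001, 0.003, -1.0]]
force: [7.7, 2.6, -6.1]
gripper_width: 0.229
finger_force: 30.1
```

```bash
python3 -m pendant '[[10,[0,0,0.1],0],[10,[0,0,0.1],0],[10,[0,0,0],0],[10,[0,0,0],0]]'
python3 -m pendant '[[10,[0,0,0.1],0],[10,[0,0,0.1],0],[10,[0,0,0],0],[10,[0,0,0],0]]'
```

```text
t: 22.13
tool_pos: [0.5334, 0.2841, 0.2274]
eef_rot: [[-0.145, 0.989, -0.004], [0.989, 0.145, -0.001], [-0.0, -0.004, -1.0]]
force: [-3.9, 2.0, 0.1]
gripper_width: 0.229
finger_force: 29.6
t: 22.47
tool_pos: [0.5313, 0.2838, 0.2207]
eef_rot: [[-0.145, 0.989, -0.009], [0.989, 0.145, -0.002], [-0.0, -0.009, -1.0]]
force: [-14.4, -1.7, 10.2]
gripper_width: 0.23
finger_force: 28.8
```

```bash
python3 -m pendant '[[10,[0,-0.1,0.05],0],[10,[0,-0.03,0.05],0],[10,[0,0,0],0],[10,[0,0,0],0]]'
python3 -m pendant '[[10,[0,-0.02,0.08],0],[10,[0,-0.02,0.08],0],[10,[0,0,0],0],[10,[0,0,0],0]]'
```

```text
t: 22.8
tool_pos: [0.531, 0.2838, 0.2199]
eef_rot: [[-0.145, 0.989, 0.003], [0.989, 0.145, 0.001], [0.001, 0.003, -1.0]]
force: [-3.8, -0.5, 13.1]
gripper_width: 0.23
finger_force: 28.5
t: 23.13
tool_pos: [0.5303, 0.2838, 0.2167]
eef_rot: [[-0.145, 0.989, 0.006], [0.989, 0.145, 0.002], [0.002, 0.006, -1.0]]
force: [-7.8, -2.8, 24.5]
gripper_width: 0.224
finger_force: 27.6
```

```bash
python3 -m pendant '[[10,[0,0,-0.06],0],[10,[0,0.04,-0.06],0],[30,[0,0,0],0],[50,[0,0,0],0],[60,[0,0,0],0],[60,[0,0,0],0],[60,[0,0,-0.4],0],[60,[0,0,-0.7],0]]'
python3 -m pendant '[[60,[0,0,-1],0],[60,[0,0,-1],0],[60,[-0.6,-0.6,-0.5],0],[60,[-0.8,-0.6,0],0],[60,[-0.8,-0.6,0],0],[60,[-0.8,-0.6,0],0],[60,[0,0,0],0],[60,[0,0,0],0]]'
python3 - <<'E'
from h import *
press(-.116)
p,d=snap('side','s8'); q,d2=snap('top','t8')
i=np.hstack([cv2.resize(p[170:280,120:230,::-1],(400,400)),cv2.resize(q[70:180,120:280,::-1],(400,400*110//160*160//160))if 0 else cv2.resize(q[70:180,150:260,::-1],(400,400))])
cv2.imwrite('pics/l.png',i)
C=cloud('top',d2)
k=(abs(C[...,2]-.07)<.006)&(abs(C[...,0]-.628)<.04)&(abs(C[...,1]-.115)<.04); print(k.sum(),cv2.minAreaRect((C[k][:,:2]*1000).astype(np.float32)))
dark=q.astype(int).sum(2);k=(dark<110)&(abs(C[...,2]-.235)<.03)&(C[...,1]>.24)&(C[...,0]>.45)&(C[...,0]<.65)&(C[...,1]<.34);X=C[k];print('handle',len(X),np.median(X,0) if len(X) else '')
E
```

```text
t: 23.8
tool_pos: [0.5277, 0.282, 0.2541]
eef_rot: [[-0.144, 0.989, -0.009], [0.99, 0.144, -0.005], [-0.003, -0.01, -1.0]]
force: [-0.1, 0.0, -0.3]
gripper_width: 0.654
finger_force: 0.0
t: 24.47
tool_pos: [0.4521, 0.1496, 0.3588]
eef_rot: [[-0.142, 0.99, 0.0], [0.99, 0.142, 0.0], [0.0, 0.0, -1.0]]
force: [-0.4, -0.2, 0.6]
gripper_width: 0.679
finger_force: 0.0
t 24.47 pos [0.4521 0.1496 0.3588] yaw 98.15 F [-0.4 -0.2  0.6] w 59.8 ff 0.0
spin 1.571 units [4.25 1.48 7.67]
84 ((627.9722900390625, 114.0134506225586), (18.503843307495117, 44.063697814941406), 10.599875450134277)
handle 0
```

View pics/l.png

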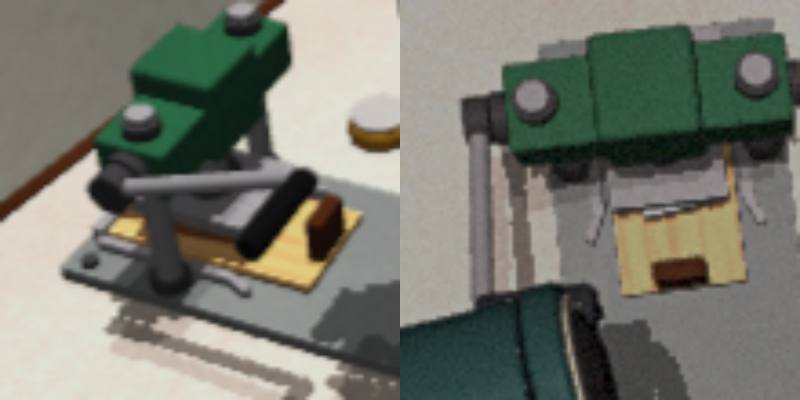

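The lever stays down with its handle at side-crop (280,212), the head is on the plate, and the board is home. I'll check the handle height and hand in if it's low enough.

```bash
python3 - <<'E'
from h import *
d=np.load('pics/s8.npz')['d']; X=P('side',d,197,228); print(X)
if X[2]<.242: print(finish_job())
E
```

```text
[0.5253125  0.28970265 0.23923731]
the job is handed in; nothing more can be done
None
```

The job is handed in after about 24 s of the allowed 72 s: the shorter plate lies flat on the strop about 3 mm off centre, the board is against the back stop, and the lever is left clamped after about 24 N down on the handle. I never measured the head's force on the plate, and I did not specifically re-check the bystanders or the long plate at the end.

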